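Find the rocking corner of an instrument plate and set its shim

TASK

The instrument plate rocks on one of its four corners: press down on the corners with a fingertip to find the one that gives, then press the brass shim tongue at that corner down flat. Then press that same corner firmly once more to make sure that it now stands on its shim. Leave the other three shims raised and the plate and the loose parts where they are; nothing is to be gripped or lifted.

Things in the scene. Friction and masses are not known exactly. Their poses are not given: they have to be found in the camera images.
- plate: Grey-green plate, 200 (x) x 190 (y) x 12 mm, 2 to 3 kg, loose on four domed feet (x +-76, y +-60 mm) on a black bed. Origin: centre of its underside, 36 mm above the table. x points to its back edge (away from the robot), y to its left edge. A pillar with a lens cell stands on its middle, within 42 mm of the centre, rising 104 mm above the plate. One foot, hidden under a corner, is slack.
- corner_front_left (a point): Where to press on the plate's top, at its corner near the robot, to its left; 20 mm in from the front or back edge, 25 mm from the left or right edge, 48 mm above the table. The corner over the slack foot sinks about 4 mm under 3 to 6 N to a hard stop and springs back (the opposite corner lifts); the other three give under 1 mm at 10 N. All look alike.
- corner_front_right (a point): Where to press on the plate's top, at its corner near the robot, to its right; 20 mm in from the front or back edge, 25 mm from the left or right edge, 48 mm above the table. The corner over the slack foot sinks about 4 mm under 3 to 6 N to a hard stop and springs back (the opposite corner lifts); the other three give under 1 mm at 10 N. All look alike.
- corner_back_left (a point): Where to press on the plate's top, at its corner far from the robot, to its left; 20 mm in from the front or back edge, 25 mm from the left or right edge, 48 mm above the table. The corner over the slack foot sinks about 4 mm under 3 to 6 N to a hard stop and springs back (the opposite corner lifts); the other three give under 1 mm at 10 N. All look alike.
- corner_back_right (a point): Where to press on the plate's top, at its corner far from the robot, to its right; 20 mm in from the front or back edge, 25 mm from the left or right edge, 48 mm above the table. The corner over the slack foot sinks about 4 mm under 3 to 6 N to a hard stop and springs back (the opposite corner lifts); the other three give under 1 mm at 10 N. All look alike.
- shim_front_left (a joint): Brass cam shim at that corner. Its tongue, 24 mm wide, 4 mm thick, sticks out to the left (+y of the plate). 0 = raised 0.70 rad (40 degrees), 0.70 = flat: level, top 25.5 mm above the table, at a stop. Stays where left; takes 5 to 8 N down near its end. Flat, its lobe is about 1 mm below the plate's underside and bears that corner when pressed.
- pin_front_left (a point): Centre of the hinge pin of shim_front_left, 26 mm above the table, just under the plate's edge. The pin lies along the plate's x; the tongue runs from it square to the plate's edge, outwards, 65 mm long to its rounded end. Pushing straight down 42 mm outwards from the pin takes the tongue flat.
- shim_front_right (a joint): Brass cam shim at that corner. Its tongue, 24 mm wide, 4 mm thick, sticks out to the right (-y of the plate). 0 = raised 0.70 rad (40 degrees), 0.70 = flat: level, top 25.5 mm above the table, at a stop. Stays where left; takes 5 to 8 N down near its end. Flat, its lobe is about 1 mm below the plate's underside and bears that corner when pressed.
- pin_front_right (a point): Centre of the hinge pin of shim_front_right, 26 mm above the table, just under the plate's edge. The pin lies along the plate's x; the tongue runs from it square to the plate's edge, outwards, 65 mm long to its rounded end. Pushing straight down 42 mm outwards from the pin takes the tongue flat.
- shim_back_left (a joint): Brass cam shim at that corner. Its tongue, 24 mm wide, 4 mm thick, sticks out to the left (+y of the plate). 0 = raised 0.70 rad (40 degrees), 0.70 = flat: level, top 25.5 mm above the table, at a stop. Stays where left; takes 5 to 8 N down near its end. Flat, its lobe is about 1 mm below the plate's underside and bears that corner when pressed.
- pin_back_left (a point): Centre of the hinge pin of shim_back_left, 26 mm above the table, just under the plate's edge. The pin lies along the plate's x; the tongue runs from it square to the plate's edge, outwards, 65 mm long to its rounded end. Pushing straight down 42 mm outwards from the pin takes the tongue flat.
- shim_back_right (a joint): Brass cam shim at that corner. Its tongue, 24 mm wide, 4 mm thick, sticks out to the right (-y of the plate). 0 = raised 0.70 rad (40 degrees), 0.70 = flat: level, top 25.5 mm above the table, at a stop. Stays where left; takes 5 to 8 N down near its end. Flat, its lobe is about 1 mm below the plate's underside and bears that corner when pressed.
- pin_back_right (a point): Centre of the hinge pin of shim_back_right, 26 mm above the table, just under the plate's edge. The pin lies along the plate's x; the tongue runs from it square to the plate's edge, outwards, 65 mm long to its rounded end. Pushing straight down 42 mm outwards from the pin takes the tongue flat.
- eyepiece: Loose black eyepiece, 32 mm wide, 41 mm tall, standing on the bed between the two left tongues. Origin: centre of its underside. Leave alone.
- spacer: Loose brass spacer ring, 38 mm across, 14 mm high, lying on the bed between the two right tongues. Origin: centre of its underside. Leave alone.
- lens_cap: Loose orange lens cap, 34 mm across, 26 mm tall, standing on the bed behind the plate. Origin: centre of its underside. Leave alone.

How it is judged:
By the outcome, as a careful person would: the job done as asked, in the order asked, and still so for the second after the job is handed in, with the robot touching nothing.
It also fails if it takes over 58 s, if anything falls off the work surface, if the arm or the gripper's body presses on something with over 40 N, if the wrist force passes 120 N, or if a joint passes its speed limit or range.

ROBOT

A 6-joint arm with a two-finger parallel gripper is mounted at the origin on the work surface. World frame = base frame: x ahead of the robot, y to its left, z up, the work surface at z = 0. Lengths are in m, angles in rad, forces in N, time in s.
With the tool pointing down it reaches from about 0.325 to 0.775 m from the base axis. Payload 5.5 kg.
Tool frame: the origin (TCP) lies between the finger pads; the fingertips stand 11 mm ahead of it and the grasp point (between the pads) lies 8 mm behind it; y points along the fingers, z is the direction in which the jaws open and shut, and the axes are right-handed (so a half turn about y gives the same grasp; the last joint's range is limited). The gripper opens to 88 mm and grips with 3 to 60 N. Pads are 20 mm wide; open, the fingers measure 115 mm over their backs; the gripper's body (75 mm by 178 mm) begins 61 mm behind the grasp point.
Start: joints at [1.154, 0.091, 1.231, -0, 1.82, -0.057], TCP at [0.211, 0.562, 0.213] pointing down, gripper open.
Joint ranges: [-2.87, 2.87], [-0.86, 2.18], [0.17, 2.46], [-1.51, 4.65], [0.06, 2.69], [-2.65, 2.65]. Speed limits (rad/s): [2.57, 2.57, 3.01, 3.14, 3.14, 3.14].

INTERFACE

Orientations are given as a unit quaternion [x, y, z, w].
In Python, from plant import r, read_camera, camera_params gives the robot as it stands. The module is installed in compiled form; this text tells all that it offers.
- The arm moves only by the tool apply_moves, never from a script. Its argument "increments" is one flat list of numbers, 6 for each row, row after row: the shift along the tool's x, y, z as a fraction of full scale, then the turn, a rotation vector about the tool's x, y, z as a fraction of full scale. A call has 1 to 10 rows; each row shifts and turns the commanded pose from where the row before left it, along the tool's axes as they then stand; what a row does not reach is not made up. Full scale, the value 1, is 0.15 m for a shift and pi rad for a turn. A row lasts 1/8 s, in which the tool goes at most 62.5 mm and 10.7 degrees, less where a joint would pass 70% of its speed; a pose out of reach is approached as far as the arm can. A call with a number of a shift or a turn outside -1 to 1 is refused whole. A call with a gripper value outside its range is refused whole. "fingers" is the closure, from -1 (fully open) to 1 (shut), set as the call begins (left out, the last holds). The fingers move at their own pace and stop on an object; "newtons" is the grip in N (left out, the last holds). Time passes only in rows, so rows that do not move let the fingers close. It gives the time, the measured TCP pose, the force and the opening at its end, in the units of the state.
- r.observe(): the state, without advancing time (a new reading comes with each control period).
- read_camera(name): name is "scene" or "top" or "wrist"; returns the picture (420x560x3 uint8, blue, green, red); there is no depth.
- camera_params(name): a dict with "intrinsics" (3x3 intrinsics, pixels), "eye" and "orientation" of the camera in the world; the wrist camera has in their place "tool_from_camera" (4x4, takes a point from camera to tool coordinates, whose origin is the TCP and whose axes are the tool frame's). Camera axes: x right, y down, z forward; pixel columns grow to the right and rows downward; lengths in m; the calibration is good to about 2 mm. A picture is of the moment at which its call begins: read the wrist's pose just before it. camera_params takes no time and is no camera call.
- r.job_done(): hands the job in, once; it reports no verdict.
The state is a dict: "t": time; "q": joint angles; "joint_velocities": joint speeds; "effort": joint torques, N m; "ee_pos": TCP position; "tool_rot": TCP orientation; "wrist_force": force on the tool from outside, world axes, zero at the start; "torque": the same for the moment, N m; "width": finger opening in m.
Only numpy, scipy, OpenCV 4.12 (cv2) and the standard library are available. Lean on these libraries where they do the work, as an engineer would, in place of code of your own. Each camera call takes 0.05 s, during which the arm holds its last target. There are 200 camera calls.

## Working session

There is one attempt and no reset: what is moved stays moved. The work goes in short steps, Python scripts to look and compute and a tool call to move; the robot and the scene stay as the last step left them, time stands still between calls to the robot, and variables do not carry over. Pictures are saved under pics/ and viewed, about 8 in all and at most 12, crops included, and the job is handed in when it is done.

Besides the shell and the picture viewer there is one more tool, called after ">>>" by a JSON object that holds its "op" and its "data". apply_moves: Moves the arm, as the interface text tells. Shift numbers are shares of 0.15 m and turn numbers shares of pi rad, none past 1 either way. Its arguments: {"type":"object","properties":{"increments":{"type":"array"},"fingers":{"type":"number"},"newtons":{"type":"number"}},"required":["increments"]}

```bash
mkdir -p pics; python3 - <<'E'
from plant import r, read_camera, camera_params
import cv2
o=r.observe();print({k:o[k] for k in('t','ee_pos','tool_rot','wrist_force','width')})
for n in('top','scene'):
    cv2.imwrite(f'pics/{n}0.png',read_camera(n)); print(n,camera_params(n))
print(camera_params('wrist'))
E
```

```text
{'t': 0.0, 'ee_pos': array([0.21112399, 0.56129913, 0.21221488]), 'tool_rot': array([ 0.69635101, -0.12668103,  0.1263632 , -0.69503923]), 'wrist_force': array([0.11483107, 0.35355239, 0.07833106]), 'width': 0.08761752680156275}
top {'intrinsics': array([[430.41527304,   0.        , 279.21408762],
       [  0.        , 430.41527304, 209.35771382],
       [  0.        ,   0.        ,   1.        ]]), 'eye': array([0.47301165, 0.00392261, 0.73327855]), 'orientation': array([-0.70119054,  0.70754655, -0.04241719,  0.07687975])}
scene {'intrinsics': array([[418.79800247,   0.        , 278.25239107],
       [  0.        , 418.79800247, 215.86637588],
       [  0.        ,   0.        ,   1.        ]]), 'eye': array([ 1.10804862, -0.06439139,  0.4863097 ]), 'orientation': array([ 0.69405754,  0.56438909, -0.2901411 , -0.33995181])}
{'intrinsics': array([[326.86829384,   0.        , 280.70030725],
       [  0.        , 326.86829384, 211.3755549 ],
       [  0.        ,   0.        ,   1.        ]]), 'tool_from_camera': array([[-2.03420999e-04,  9.61499037e-01,  2.74808223e-01,
        -7.48480130e-02],
       [ 4.75518925e-04, -2.74808105e-01,  9.61498975e-01,
        -1.71836159e-01],
       [ 9.99999866e-01,  3.26265593e-04, -4.01309249e-04,
         9.42824179e-04],
       [ 0.00000000e+00,  0.00000000e+00,  0.00000000e+00,
         1.00000000e+00]])}
```

View pics/top0.png

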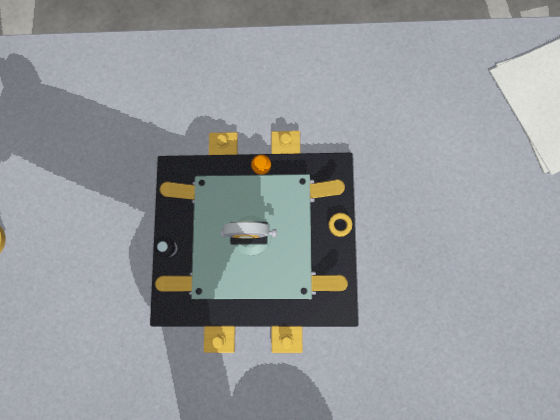

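View pics/scene0.png

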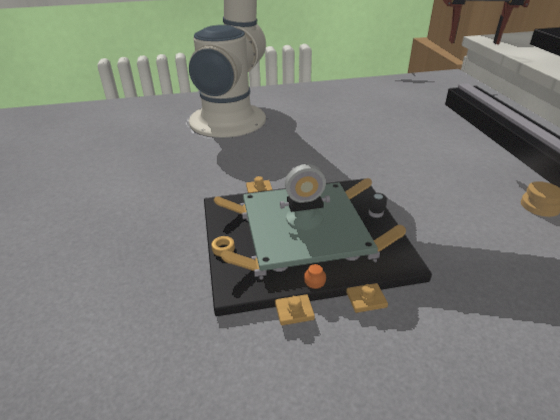

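The top view shows the plate with corners at about (194,177), (310,175), (312,298) and (191,299). There is a tongue at each corner, the eyepiece is at (164,246), the spacer at (340,225) and the cap at (261,164). I'll enlarge it to read the corners more closely.

```bash
python3 - <<'E'
import cv2
i=cv2.imread('pics/top0.png')[150:330,145:365]
cv2.imwrite('pics/crop.png',cv2.resize(i,None,fx=3.3,fy=3.3,interpolation=cv2.INTER_CUBIC))
E
```

```text
(no output)
```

View pics/crop.png

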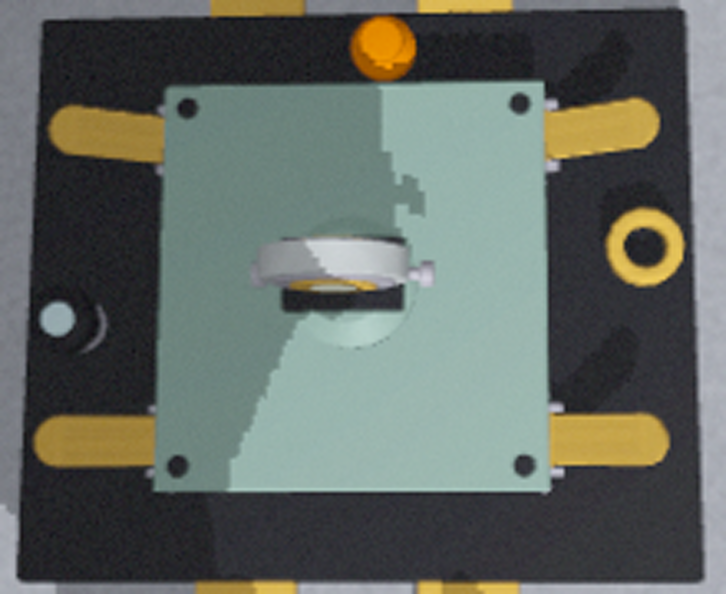

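The crop shows the plate corners at BL (165,86), BR (545,82), FR (551,492) and FL (153,492). The tongue tips are at (49,130), (660,122), (34,441) and (669,440).

```bash
cat > h.py <<'E'
from plant import r, read_camera, camera_params
import numpy as np
from scipy.spatial.transform import Rotation as R
def ray(cam,uv,z):
    p=camera_params(cam); d=R.from_quat(p['orientation']).apply(np.linalg.solve(p['intrinsics'],[uv[0],uv[1],1.]))
    e=p['eye']; return e+d*(z-e[2])/d[2]
def crop(u,v): return (u/3.3+145-.35, v/3.3+150-.35)
E
python3 - <<'E'
from h import *
np.set_printoptions(precision=4,suppress=True)
C={'BL':(165,86),'BR':(545,82),'FR':(551,492),'FL':(153,492)}
P={k:ray('top',crop(*v),.048) for k,v in C.items()}
print(P)
for a,b in('BL','BR'),('FL','FR'),('BL','FL'),('BR','FR'): print(a,b,np.linalg.norm(P[a]-P[b]))
ref=np.array([[.1,.095],[.1,-.095],[-.1,-.095],[-.1,.095]]); Q=np.array([P[k][:2] for k in('BL','BR','FR','FL')])
c=Q.mean(0); a=ref; b=Q-c; yaw=np.arctan2((a[:,0]*b[:,1]-a[:,1]*b[:,0]).sum(),(a*b).sum())
Rm=np.array([[np.cos(yaw),-np.sin(yaw)],[np.sin(yaw),np.cos(yaw)]]); print('c',c,'yaw',yaw,'res',b-a@Rm.T)
for n,s in('FL',(-1,1)),('FR',(-1,-1)),('BL',(1,1)),('BR',(1,-1)):
    print(n,'press',c+Rm@[.08*s[0],.07*s[1]],'tongue42(approx pin y .09)',c+Rm@[.076*s[0],.132*s[1]])
for n,v in dict(BL=(49,130),BR=(660,122),FL=(34,441),FR=(669,440)).items():
    p=ray('top',crop(*v),.067); print('tip',n,p,'plate frame',Rm.T@(p[:2]-c))
for n,v in dict(eye=(57,319)).items():print(n,ray('top',crop(*v),.06))
o=r.observe(); M=R.from_quat(o['tool_rot']).as_matrix(); print(M)
E
```

```text
{'BL': array([0.6485, 0.1771, 0.048 ]), 'BR': array([ 0.6472, -0.0131,  0.048 ]), 'FR': array([ 0.4484, -0.0126,  0.048 ]), 'FL': array([0.449 , 0.1772, 0.048 ])}
BL BR 0.19019437094743513
FL FR 0.18978657548124137
BL FL 0.19954077885235272
BR FR 0.1988760867000607
c [0.5483 0.0821] yaw -0.00310635332577159 res [[-0.0001  0.0003]
 [-0.0007  0.0001]
 [ 0.0004 -0.    ]
 [ 0.0004 -0.0003]]
FL press [0.4685 0.1524] tongue42(approx pin y .09) [0.4727 0.2144]
FR press [0.468  0.0124] tongue42(approx pin y .09) [ 0.4719 -0.0496]
BL press [0.6285 0.1519] tongue42(approx pin y .09) [0.6247 0.2139]
BR press [0.628  0.0119] tongue42(approx pin y .09) [ 0.6239 -0.0501]
tip BL [0.6226 0.2288 0.067 ] plate frame [0.0738 0.1469]
tip BR [ 0.6218 -0.0671  0.067 ] plate frame [ 0.074 -0.149]
tip FL [0.4733 0.2296 0.067 ] plate frame [-0.0755  0.1472]
tip FR [ 0.4723 -0.0666  0.067 ] plate frame [-0.0755 -0.149 ]
eye [0.531  0.2233 0.06  ]
[[ 0.936  -0.0007  0.352 ]
 [-0.352  -0.0016  0.936 ]
 [-0.0001 -1.     -0.0018]]
```

>>> {"op": "apply_moves", "data": {"increments": [0,0,0,0,-0.0573,0,0,0,0,0,-0.0573,0,0.214,0,-0.341,0,0,0,0.214,0,-0.341,0,0,0,0.214,0,-0.341,0,0,0,0.214,0,-0.341,0,0,0,0.214,0,-0.341,0,0,0,0.214,0,-0.341,0,0,0,0.214,0,-0.341,0,0,0,0.214,0,-0.341,0,0,0], "fingers": 1, "newtons": 10}}

```text
t: 1.35
ee_pos: [0.4687, 0.1506, 0.213]
tool_rot: [-0.707, 0.0, 0.0, 0.707]
wrist_force: [0.3, 0.5, 0.4]
width: 0.0004
```

>>> {"op": "apply_moves", "data": {"increments": [0,0.3,0.012,0,0,0,0,0.3,0,0,0,0,0,0.3,0,0,0,0,0,0.05,0,0,0,0,0,0,0,0,0,0]}}

```text
t: 1.98
ee_pos: [0.4683, 0.1543, 0.0715]
tool_rot: [-0.707, -0.0, 0.0, 0.707]
wrist_force: [0.3, 0.2, 0.3]
width: 0.0008
```

>>> {"op": "apply_moves", "data": {"increments": [0,0.01,0,0,0,0,0,0.01,0,0,0,0]}}

```text
t: 2.22
ee_pos: [0.4691, 0.1546, 0.0697]
tool_rot: [-0.707, -0.001, -0.001, 0.707]
wrist_force: [0.2, 0.5, -0.3]
width: 0.0003
```

>>> {"op": "apply_moves", "data": {"increments": [0,0.04,-0.01,0,0,0,0,0.01,0,0,0,0]}}

```text
t: 2.48
ee_pos: [0.468, 0.1526, 0.0599]
tool_rot: [0.707, -0.0, -0.0, -0.707]
wrist_force: [-0.6, 0.0, 0.1]
width: 0.0004
```

>>> {"op": "apply_moves", "data": {"increments": [0,0.01,0,0,0,0,0,0,0,0,0,0]}}

```text
t: 2.72
ee_pos: [0.468, 0.1527, 0.0587]
tool_rot: [0.707, -0.0, -0.0, -0.707]
wrist_force: [0.0, 0.8, 0.1]
width: 0.0004
```

>>> {"op": "apply_moves", "data": {"increments": [0,0.01,0,0,0,0,0,0,0,0,0,0]}}

```text
t: 2.98
ee_pos: [0.4681, 0.1528, 0.0572]
tool_rot: [0.707, 0.0, -0.0, -0.707]
wrist_force: [-0.2, -0.5, 0.4]
width: 0.0004
```

>>> {"op": "apply_moves", "data": {"increments": [0,0.01,0,0,0,0,0,0,0,0,0,0]}}

```text
t: 3.22
ee_pos: [0.4681, 0.1528, 0.0557]
tool_rot: [0.707, 0.0, -0.0, -0.707]
wrist_force: [0.3, -0.6, -0.2]
width: 0.0003
```

>>> {"op": "apply_moves", "data": {"increments": [0,0.01,0,0,0,0,0,0,0,0,0,0]}}

```text
t: 3.48
ee_pos: [0.4681, 0.1527, 0.0542]
tool_rot: [0.707, -0.0, -0.0, -0.707]
wrist_force: [0.5, -0.6, 0.4]
width: 0.0003
```

>>> {"op": "apply_moves", "data": {"increments": [0,0.01,0,0,0,0,0,0,0,0,0,0]}}

```text
t: 3.72
ee_pos: [0.4681, 0.1527, 0.0527]
tool_rot: [0.707, -0.0, -0.0, -0.707]
wrist_force: [-1.2, 0.4, -0.7]
width: 0.0006
```

```bash
python3 - <<'E'
from h import *; import cv2
print(r.observe()['wrist_force'],r.observe()['ee_pos'])
a=read_camera('scene')[130:290,190:430]; b=read_camera('wrist')
cv2.imwrite('pics/p1.png',cv2.vconcat([cv2.resize(a,(450,300),interpolation=2),cv2.resize(b,(450,300))]))
E
```

```text
[-1.16495734  0.3668241  -0.72850277] [0.46806526 0.15271858 0.05265225]
```

View pics/p1.png

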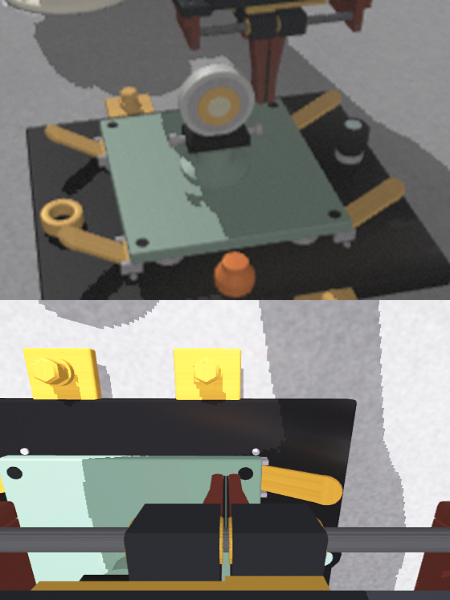

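The fingertips are over the front-left corner, at or near the surface, and nothing else is being touched. I'll keep going down.

>>> {"op": "apply_moves", "data": {"increments": [0,0.01,0,0,0,0,0,0,0,0,0,0]}}

```text
t: 4.08
ee_pos: [0.4681, 0.1527, 0.0511]
tool_rot: [0.707, -0.0, -0.0, -0.707]
wrist_force: [0.3, 0.0, 0.2]
width: 0.0003
```

>>> {"op": "apply_moves", "data": {"increments": [0,0.01,0,0,0,0,0,0,0,0,0,0]}}

```text
t: 4.32
ee_pos: [0.468, 0.1527, 0.0497]
tool_rot: [0.707, -0.0, -0.0, -0.707]
wrist_force: [0.6, -0.0, 0.1]
width: 0.0003
```

```bash
python3 - <<'E'
from h import *; import cv2
o=r.observe(); print(o['wrist_force'],o['ee_pos'])
def proj(cam,P):
    p=camera_params(cam); c=R.from_quat(p['orientation']).inv().apply(np.array(P)-p['eye']); u=p['intrinsics']@c; return u[:2]/u[2]
e=o['ee_pos']
for dz in(0,-.002,-.011): print(dz,proj('scene',e+[0,0,dz]))
print('pt plate',proj('scene',[.4685,.1527,.048]),'FLcorner',proj('scene',[.449,.1772,.048]))
T=camera_params('wrist'); M=T['tool_from_camera']; K=T['intrinsics']
for d in(0,.011):
    c=np.linalg.inv(M)@[0,d,0,1]; u=K@c[:3]; print('wrist',u[:2]/u[2])
a=read_camera('scene')[155:215,310:390]; b=read_camera('wrist')[190:320,180:400]
cv2.imwrite('pics/p2.png',cv2.vconcat([cv2.resize(a,(400,300),interpolation=2),cv2.resize(b,(400,236),interpolation=2)]))
E
```

```text
[ 0.56530386 -0.04991882  0.06543858] [0.46804628 0.15273178 0.04965506]
0 [329.07911322 187.11746576]
-0.002 [329.02258877 187.99967271]
-0.011 [328.7703198  191.93696807]
pt plate [329.08532879 187.97686674] FLcorner [338.28923714 181.10182729]
wrist [279.45889031 254.4617767 ]
wrist [279.5389568  247.10942046]
```

View pics/p2.png

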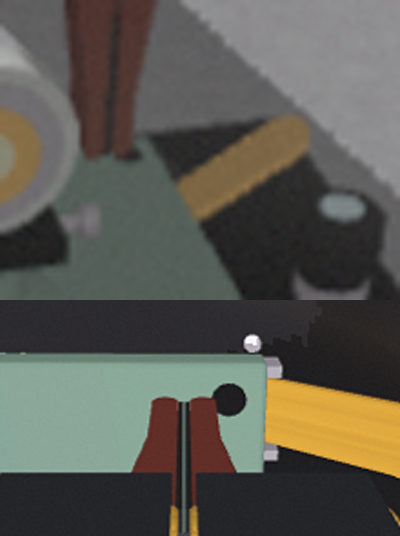

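The image puts the tip slightly above the plate: its bottom edge is level with the hole in both views, and the pad is 20 mm wide. There is no force yet, so the reported z is apparently biased. I'll keep going down on force.

>>> {"op": "apply_moves", "data": {"increments": [0,0.01,0,0,0,0,0,0,0,0,0,0]}}

```text
t: 4.68
ee_pos: [0.4681, 0.1527, 0.0481]
tool_rot: [0.707, -0.0, -0.0, -0.707]
wrist_force: [-0.2, -0.4, -0.7]
width: 0.0004
```

>>> {"op": "apply_moves", "data": {"increments": [0,0.01,0,0,0,0,0,0,0,0,0,0]}}

```text
t: 4.92
ee_pos: [0.4681, 0.1527, 0.0467]
tool_rot: [0.707, -0.0, -0.0, -0.707]
wrist_force: [-0.0, 0.1, 1.2]
width: 0.0008
```

>>> {"op": "apply_moves", "data": {"increments": [0,0.01,0,0,0,0,0,0,0,0,0,0]}}

```text
t: 5.18
ee_pos: [0.4681, 0.1527, 0.0452]
tool_rot: [0.707, 0.0, -0.0, -0.707]
wrist_force: [-0.1, 0.3, -0.1]
width: 0.0003
```

>>> {"op": "apply_moves", "data": {"increments": [0,0.01,0,0,0,0,0,0,0,0,0,0]}}

```text
t: 5.42
ee_pos: [0.468, 0.1527, 0.0437]
tool_rot: [0.707, -0.0, -0.0, -0.707]
wrist_force: [-0.9, 0.4, 0.9]
width: 0.0002
```

>>> {"op": "apply_moves", "data": {"increments": [0,0.01,0,0,0,0,0,0,0,0,0,0]}}

```text
t: 5.68
ee_pos: [0.4681, 0.1527, 0.0422]
tool_rot: [0.707, -0.0, -0.0, -0.707]
wrist_force: [-0.6, -0.5, -0.3]
width: 0.0007
```

```bash
python3 - <<'E'
from h import *; import cv2
o=r.observe(); print(o['wrist_force'],o['ee_pos'],o['effort'],o['q'])
a=read_camera('scene')[155:215,310:390]; b=read_camera('wrist')[190:320,180:400]
cv2.imwrite('pics/p3.png',cv2.vconcat([cv2.resize(a,(400,300),interpolation=2),cv2.resize(b,(400,236),interpolation=2)]))
E
```

```text
[-0.60646135 -0.52107616 -0.31427111] [0.46806606 0.15272027 0.04218122] [-1.86551828e-03 -3.25014746e+01 -3.97383285e+01  3.09176408e-03
  5.78815991e-02  7.46944863e-06] [ 2.46270837e-01 -1.66894332e-01  1.78607312e+00  8.59050167e-06
  1.52265987e+00 -1.32472964e+00]
```

View pics/p3.png

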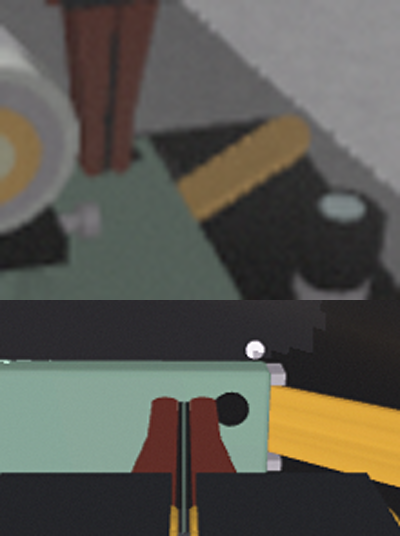

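The tip is now within a millimetre or two of the plate in both views, with the reported TCP at z = 0.042. So reported z reads about 17 mm low, and force has to define contact.

>>> {"op": "apply_moves", "data": {"increments": [0,0.01,0,0,0,0,0,0,0,0,0,0]}}

```text
t: 6.02
ee_pos: [0.4681, 0.1527, 0.0407]
tool_rot: [0.707, -0.0, -0.0, -0.707]
wrist_force: [-0.2, -0.1, -0.6]
width: 0.0005
```

>>> {"op": "apply_moves", "data": {"increments": [0,0.01,0,0,0,0,0,0,0,0,0,0]}}

```text
t: 6.28
ee_pos: [0.4681, 0.1527, 0.0392]
tool_rot: [0.707, 0.0, -0.0, -0.707]
wrist_force: [-0.3, 0.2, 0.2]
width: 0.0007
```

>>> {"op": "apply_moves", "data": {"increments": [0,0.01,0,0,0,0,0,0,0,0,0,0]}}

```text
t: 6.52
ee_pos: [0.4683, 0.1528, 0.0386]
tool_rot: [-0.707, -0.0, -0.0, 0.707]
wrist_force: [-3.0, -0.9, 4.3]
width: 0.0005
```

>>> {"op": "apply_moves", "data": {"increments": [0,0.01,0,0,0,0,0,0,0,0,0,0]}}

```text
t: 6.78
ee_pos: [0.4684, 0.1528, 0.0384]
tool_rot: [-0.707, -0.0, -0.0, 0.707]
wrist_force: [-5.7, -1.7, 11.1]
width: 0.0003
```

```bash
python3 - <<'E'
from h import *; import cv2
o=r.observe(); print(o['wrist_force'],o['ee_pos'],o['torque'])
a=read_camera('scene')[155:215,310:390]; b=read_camera('wrist')[190:320,180:400]; c=read_camera('top')[240:310,180:270]
cv2.imwrite('pics/p4.png',cv2.hconcat([cv2.vconcat([cv2.resize(a,(400,300),interpolation=2),cv2.resize(b,(400,236),interpolation=2)]),cv2.resize(c,(400,536),interpolation=2)]))
E
```

```text
[-5.7025084  -1.69276653 11.102487  ] [0.46835923 0.15283299 0.03835335] [-0.24101533  0.97668205  0.00746472]
```

View pics/p4.png

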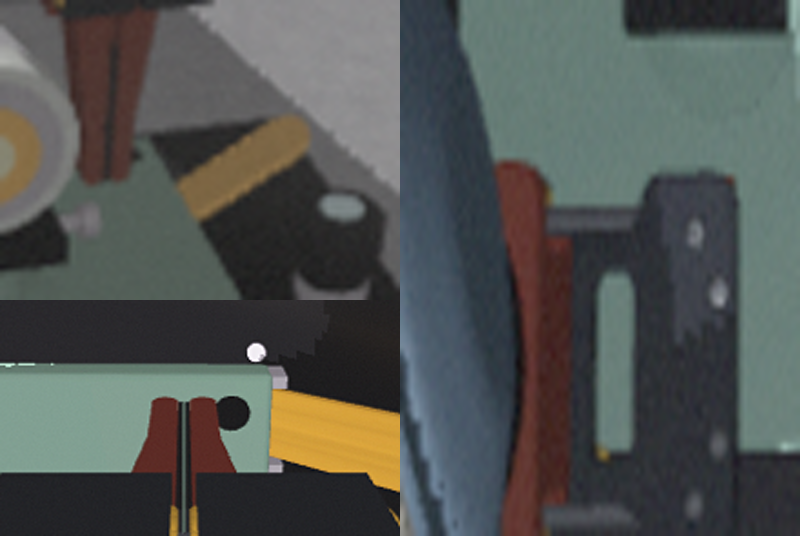

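Front-left is firm: contact at a reading of 0.0388 and only 0.4 mm of give at 11 N. The reported z is about 20 mm low, but contact is clear from the force. Next is front-right.

>>> {"op": "apply_moves", "data": {"increments": [0,-0.2,0,0,0,0,0,0,-0.311,0,0,0,0,0,-0.311,0,0,0,0,0,-0.311,0,0,0,0,0.1,0,0,0,0,0,0.07,0,0,0,0,0,0,0,0,0,0]}}

```text
t: 7.8
ee_pos: [0.4674, 0.0139, 0.0393]
tool_rot: [-0.707, 0.0, 0.001, 0.707]
wrist_force: [0.6, 0.5, 0.4]
width: 0.0003
```

>>> {"op": "apply_moves", "data": {"increments": [0,0.015,0,0,0,0,0,0,0,0,0,0]}}

```text
t: 8.05
ee_pos: [0.4682, 0.0135, 0.0386]
tool_rot: [-0.707, -0.001, 0.0, 0.707]
wrist_force: [0.1, -0.2, -0.2]
width: 0.0004
```

>>> {"op": "apply_moves", "data": {"increments": [0,0.01,0,0,0,0,0,0,0,0,0,0]}}

```text
t: 8.3
ee_pos: [0.4684, 0.0132, 0.0375]
tool_rot: [-0.707, -0.0, -0.0, 0.707]
wrist_force: [-1.0, 1.6, 1.6]
width: 0.0003
```

>>> {"op": "apply_moves", "data": {"increments": [0,0.01,0,0,0,0,0,0,0,0,0,0]}}

```text
t: 8.55
ee_pos: [0.4683, 0.013, 0.0357]
tool_rot: [-0.707, -0.0, -0.0, 0.707]
wrist_force: [-0.7, 2.6, 3.2]
width: 0.0001
```

>>> {"op": "apply_moves", "data": {"increments": [0,0.01,0,0,0,0,0,0,0,0,0,0]}}

```text
t: 8.8
ee_pos: [0.4683, 0.013, 0.0349]
tool_rot: [-0.707, -0.0, -0.0, 0.707]
wrist_force: [-3.0, 1.7, 6.7]
width: 0.0006
```

>>> {"op": "apply_moves", "data": {"increments": [0,0.01,0,0,0,0,0,0,0,0,0,0]}}

```text
t: 9.05
ee_pos: [0.4684, 0.013, 0.0348]
tool_rot: [-0.707, -0.0, -0.0, 0.707]
wrist_force: [-6.6, 2.4, 14.2]
width: 0.0007
```

Front-right sinks about 4 mm under 3 to 7 N to a hard stop, so it is the slack corner. Its tongue comes next: lift, go over, and press straight down in small steps.

>>> {"op": "apply_moves", "data": {"increments": [0,-0.4,0,0,0,0,0.027,0,-0.233,0,0,0,0,0,-0.233,0,0,0,0,0.17,0,0,0,0,0,0,0,0,0,0]}}

```text
t: 9.68
ee_pos: [0.4707, -0.0575, 0.0646]
tool_rot: [-0.707, 0.002, 0.001, 0.707]
wrist_force: [-0.7, -0.2, 1.1]
width: 0.0002
```

>>> {"op": "apply_moves", "data": {"increments": [0,0.03,0,0,0,0,0,0,0,0,0,0]}}

```text
t: 9.93
ee_pos: [0.4725, -0.0569, 0.0629]
tool_rot: [0.707, 0.0, -0.0, -0.707]
wrist_force: [-0.4, -0.3, 1.0]
width: 0.0005
```

>>> {"op": "apply_moves", "data": {"increments": [0,0.03,0,0,0,0,0,0,0,0,0,0]}}

```text
t: 10.18
ee_pos: [0.4722, -0.0569, 0.0579]
tool_rot: [0.707, 0.0, -0.0, -0.707]
wrist_force: [-0.4, -0.8, 0.5]
width: 0.0005
```

>>> {"op": "apply_moves", "data": {"increments": [0,0.03,0,0,0,0,0,0,0,0,0,0]}}

```text
t: 10.42
ee_pos: [0.472, -0.057, 0.0531]
tool_rot: [-0.707, 0.0, 0.0, 0.707]
wrist_force: [-0.4, -0.1, 0.3]
width: 0.0005
```

>>> {"op": "apply_moves", "data": {"increments": [0,0.03,0,0,0,0,0,0,0,0,0,0]}}

```text
t: 10.68
ee_pos: [0.4725, -0.0572, 0.0492]
tool_rot: [0.707, 0.0, 0.0, -0.707]
wrist_force: [-0.0, 0.1, 0.9]
width: 0.0004
```

>>> {"op": "apply_moves", "data": {"increments": [0,0.03,0,0,0,0,0,0,0,0,0,0]}}

```text
t: 10.92
ee_pos: [0.4724, -0.0571, 0.0445]
tool_rot: [-0.707, -0.0, -0.0, 0.707]
wrist_force: [-0.1, -0.0, 1.7]
width: 0.0004
```

```bash
python3 - <<'E'
from h import *; import cv2
a=read_camera('scene')[150:250,190:290]; b=read_camera('wrist')[150:330,180:400]
cv2.imwrite('pics/p5.png',cv2.hconcat([cv2.resize(a,(400,400),interpolation=2),cv2.resize(b,(400,400),interpolation=2)]))
E
```

```text
(no output)
```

View pics/p5.png

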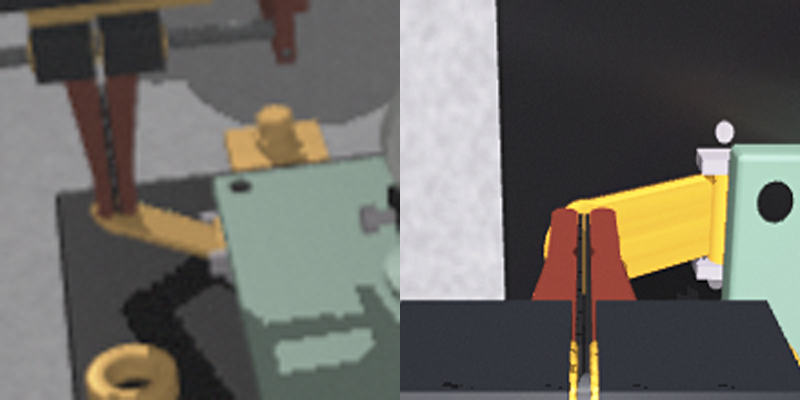

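The fingertips are on the tongue near its end, and centred across it. I'll go on down.

>>> {"op": "apply_moves", "data": {"increments": [0,0.03,0,0,0,0,0,0,0,0,0,0]}}

```text
t: 11.28
ee_pos: [0.4721, -0.057, 0.0396]
tool_rot: [-0.707, 0.0, 0.0, 0.707]
wrist_force: [0.6, -1.2, 1.0]
width: 0.0006
```

>>> {"op": "apply_moves", "data": {"increments": [0,0.03,0,0,0,0,0,0,0,0,0,0]}}

```text
t: 11.52
ee_pos: [0.472, -0.057, 0.035]
tool_rot: [-0.707, 0.0, 0.0, 0.707]
wrist_force: [0.2, 0.2, 0.4]
width: 0.0005
```

>>> {"op": "apply_moves", "data": {"increments": [0,0.03,0,0,0,0,0,0,0,0,0,0]}}

```text
t: 11.78
ee_pos: [0.472, -0.057, 0.0305]
tool_rot: [-0.707, 0.0, 0.0, 0.707]
wrist_force: [0.3, -0.3, 1.2]
width: 0.0005
```

>>> {"op": "apply_moves", "data": {"increments": [0,0.03,0,0,0,0,0,0,0,0,0,0]}}

```text
t: 12.02
ee_pos: [0.4721, -0.057, 0.026]
tool_rot: [-0.707, 0.0, 0.0, 0.707]
wrist_force: [-0.8, 0.4, 1.0]
width: 0.0004
```

```bash
python3 - <<'E'
from h import *; import cv2
print(r.observe()['torque'])
a=read_camera('scene')[150:250,190:290]; b=read_camera('wrist')[150:330,180:400]
cv2.imwrite('pics/p6.png',cv2.hconcat([cv2.resize(a,(400,400),interpolation=2),cv2.resize(b,(400,400),interpolation=2)]))
E
```

```text
[-0.03518785 -0.03580449  0.00611135]
```

View pics/p6.png

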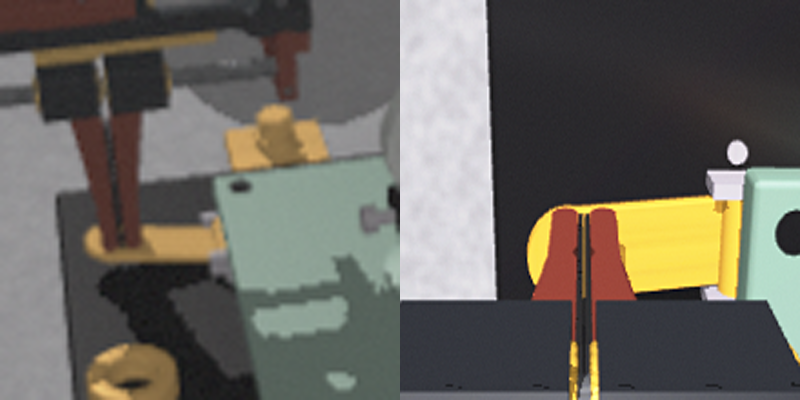

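The tongue is moving down under the finger, though the force is low. I'll carry on to its stop.

>>> {"op": "apply_moves", "data": {"increments": [0,0.03,0,0,0,0,0,0,0,0,0,0]}}

```text
t: 12.38
ee_pos: [0.472, -0.057, 0.0216]
tool_rot: [-0.707, 0.0, 0.0, 0.707]
wrist_force: [0.2, -0.2, 0.4]
width: 0.0
```

>>> {"op": "apply_moves", "data": {"increments": [0,0.02,0,0,0,0,0,0,0,0,0,0]}}

```text
t: 12.62
ee_pos: [0.4722, -0.0571, 0.0188]
tool_rot: [-0.707, 0.0, 0.0, 0.707]
wrist_force: [-1.6, -1.4, 2.0]
width: 0.0005
```

>>> {"op": "apply_moves", "data": {"increments": [0,0.01,0,0,0,0,0,0,0,0,0,0]}}

```text
t: 12.88
ee_pos: [0.4722, -0.0571, 0.0175]
tool_rot: [0.707, 0.0, -0.0, -0.707]
wrist_force: [0.2, -1.4, 2.9]
width: 0.0007
```

>>> {"op": "apply_moves", "data": {"increments": [0,0.01,0,0,0,0,0,0,0,0,0,0]}}

```text
t: 13.12
ee_pos: [0.4723, -0.0571, 0.0164]
tool_rot: [0.707, 0.0, -0.0, -0.707]
wrist_force: [-2.8, -2.2, 5.1]
width: 0.0004
```

>>> {"op": "apply_moves", "data": {"increments": [0,0.01,0,0,0,0,0,0,0,0,0,0]}}

```text
t: 13.38
ee_pos: [0.4725, -0.0571, 0.0162]
tool_rot: [0.707, 0.0, 0.0, -0.707]
wrist_force: [-5.2, -0.9, 12.6]
width: 0.0005
```

>>> {"op": "apply_moves", "data": {"increments": [0,0.01,0,0,0,0,0,0,0,0,0,0]}}

```text
t: 13.62
ee_pos: [0.4725, -0.0571, 0.0159]
tool_rot: [0.707, 0.0, 0.0, -0.707]
wrist_force: [-8.9, 1.2, 19.1]
width: 0.0003
```

The tongue hit its hard stop at a reading of 0.016, as predicted for flat, with 19 N on it. Now back to the front-right corner for the confirming press.

>>> {"op": "apply_moves", "data": {"increments": [0,-0.4,0,0,0,0,-0.027,0,0.233,0,0,0,0,0,0.233,0,0,0,0,0.14,0,0,0,0,0,0.07,0,0,0,0,0,0,0,0,0,0]}}

```text
t: 14.38
ee_pos: [0.4673, 0.0128, 0.0402]
tool_rot: [-0.707, 0.001, 0.001, 0.707]
wrist_force: [-0.3, -0.2, 1.0]
width: 0.0007
```

>>> {"op": "apply_moves", "data": {"increments": [0,0.01,0,0,0,0,0,0,0,0,0,0]}}

```text
t: 14.62
ee_pos: [0.4685, 0.0125, 0.0406]
tool_rot: [-0.707, -0.0, -0.0, 0.707]
wrist_force: [-0.0, -0.5, -0.5]
width: 0.0005
```

>>> {"op": "apply_moves", "data": {"increments": [0,0.01,0,0,0,0,0,0,0,0,0,0]}}

```text
t: 14.88
ee_pos: [0.4682, 0.0127, 0.0386]
tool_rot: [0.707, 0.0, 0.0, -0.707]
wrist_force: [0.4, -0.5, -0.1]
width: 0.0005
```

>>> {"op": "apply_moves", "data": {"increments": [0,0.01,0,0,0,0,0,0,0,0,0,0]}}

```text
t: 15.12
ee_pos: [0.4684, 0.0127, 0.0382]
tool_rot: [0.707, 0.0, 0.0, -0.707]
wrist_force: [-3.4, 0.6, 4.6]
width: 0.0002
```

>>> {"op": "apply_moves", "data": {"increments": [0,0.01,0,0,0,0,0,0,0,0,0,0]}}

```text
t: 15.38
ee_pos: [0.4685, 0.0127, 0.038]
tool_rot: [0.707, 0.001, 0.0, -0.707]
wrist_force: [-5.6, -0.5, 12.9]
width: 0.0008
```

>>> {"op": "apply_moves", "data": {"increments": [-0.005,0.005,0,0,0,0,0,0,0,0,0,0]}}

```text
t: 15.62
ee_pos: [0.4684, 0.0127, 0.0379]
tool_rot: [0.707, 0.001, 0.001, -0.707]
wrist_force: [-5.0, -0.5, 14.2]
width: 0.0002
```

The corner now gives about 0.6 mm at 14 N, so it stands on its shim. I'll lift away and check.

>>> {"op": "apply_moves", "data": {"increments": [0,-0.1,0,0,0,0,0,-0.4,0,0,0,0,0,-0.4,0,0,0,0,0,-0.3,-0.3,0,0,0,0,0,-0.4,0,0,0,0,0,-0.4,0,0,0,0,0,-0.4,0,0,0,0,0,0,0,0,0]}}

```text
t: 16.62
ee_pos: [0.4666, -0.2148, 0.2134]
tool_rot: [0.707, -0.002, 0.001, -0.707]
wrist_force: [-0.2, 0.6, -0.1]
width: 0.0007
```

```bash
python3 - <<'E'
from h import *; import cv2
o=r.observe();print(o['t'],o['ee_pos'],o['wrist_force'])
t=read_camera('top');s=read_camera('scene');cv2.imwrite('pics/top9.png',t)
a=cv2.resize(t[150:330,145:365],None,fx=1.8,fy=1.8,interpolation=2); b=cv2.resize(s[150:310,190:430],(396,324),interpolation=2)
cv2.imwrite('pics/p7.png',cv2.hconcat([a,b]))
E
```

```text
16.625 [ 0.46661191 -0.21483395  0.21340109] [-0.16157901  0.60025895 -0.1274193 ]
```

View pics/p7.png

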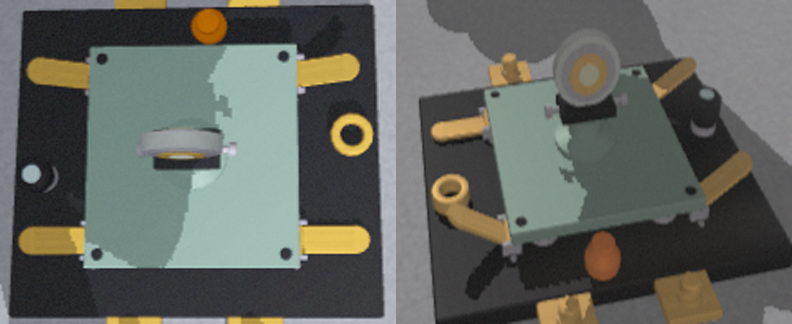

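The front-right tongue is flat and the other three are still raised. The plate, eyepiece, spacer and cap are where they were.

```bash
python3 -c "
from plant import r
r.job_done(); print(r.observe()['t'])"
```

```text
the job is handed in; nothing more can be done
the job is handed in; nothing more can be done
```

The slack corner was front-right. Its shim tongue is now pressed flat, and the corner stands firm on it. I handed the job in at about 16.6 s.

- **Finding the corner:** Front-left gave about 0.4 mm at 11 N. Front-right sank about 4 mm under 3–7 N to a hard stop (14 N there). I did not press the two back corners, because front-right matched the description and only one foot is slack.
- **Flattening the shim:** I pressed the front-right tongue down until it hit its stop, at the height expected for flat, with 19 N on it.
- **Confirming press:** Front-right then gave only about 0.6 mm at 14 N.
- **Last pictures:** The front-right tongue is flat and the other three are raised. By eye, the plate, eyepiece, spacer and cap have not moved, and the arm is clear of everything.

**Readings that disagreed:**
- The reported tool height was about 20 mm lower than the plate height and the pictures implied, so I judged contact by force. The offset was the same at the plate and at the tongue.
- The tongue showed only 1–3 N for most of its travel, less than the stated 5–8 N, until just before its stop.
- Each press also put 5–9 N of sideways force on the tip.

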